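Turn over the urchin's specimen box on its viewing stand

TASK

Two clear-topped specimen boxes lie lid up on sloping viewing stands. Take the one with the purple sea urchin, pinch its loose lid and its tray together so that the lid stays shut, lift it off, turn it upside down and set it down again square and centred on the same stand, lid underneath, so that the urchin's underside can be seen. Do not drop it or let the lid open, let go at the end, and leave the other box alone.

Things in the scene. Friction and masses are not known exactly. Their poses are not given: they have to be found in the camera images.
- box_center (a point): Centre of the closed urchin box (white tray, clear floor; blue-rimmed clear lid; loose purple urchin). Closed 90 (x) x 110 (y) x 36 mm (z), 0.22 kg; fixed to the tray, 81 x 101 x 33, underside 18 mm below. z: tray to lid (now 35 deg above level, away from the robot); x: down the slope. Pinch lid top and tray underside over the -x edge, mid y, 25-35 mm in, fingers along +x, 25-40 N.
- lid: Loose slip-on lid of the urchin box, held on only by gravity or a pinch: clear 3 mm top, blue rim, 90 x 110 mm, 18 mm deep, 1.5 mm play on each side round the tray. Origin: centre of its open edge; when shut it coincides with box_center within 2 mm. z points out through its clear top.
- cradle: Sloping top of the fixed wooden stand under the urchin box. Origin: on the surface, middle of the box's place, 170 mm above the bench. x: 55 deg down the slope, away from the robot; y: level; z: square to the slope, upward. Two rails, 16 mm wide, at y = +-48 mm, x -38 to +48; the 80 mm gap between is open below and towards the robot. Stop ledge at x = +42 mm, 14 mm high.
- other_box: Bystander: a box of the same looks and size with an orange starfish inside, on a like stand; the two stands may be either way round. Origin: centre of its underside, z towards its lid. Not to be moved.
Not all that is in view belongs to the job. Leave any pink or yellow look-alike of the lid alone. Leave any turquoise look-alike of the part that bears cradle alone.

How it is judged:
By the outcome, as a careful person would: the job done as asked, in the order asked, and still so for the second after the job is handed in, with the robot touching nothing.
It also fails if it takes over 48 s, if anything falls off the work surface, if the arm or the gripper's body presses on something with over 40 N, if the wrist force passes 120 N, or if a joint passes its speed limit or range.

ROBOT

A 6-joint arm with a two-finger parallel gripper is mounted at the origin on the work surface. World frame = base frame: x ahead of the robot, y to its left, z up, the work surface at z = 0. Lengths are in mm, angles in degrees, forces in N, time in s.
With the tool pointing down it reaches from about 275 to 850 mm from the base axis. Payload 5.2 kg.
Tool frame: the origin (TCP) lies on the front face of the gripper's body, between the roots of the fingers; the fingertips stand 73 mm ahead of it and the grasp point (between the pads) lies 54 mm ahead of it; z points along the fingers, y is the direction in which the jaws open and shut (so a half turn about z gives the same grasp; the last joint's range is limited). The gripper opens to 85 mm and grips with 20 to 120 N. Pads are 22 mm wide; open, the fingers measure 114 mm over their backs; the gripper's body (76 mm by 85 mm) begins 54 mm behind the grasp point. The pads swing forward as they close: fully open they stand 13 mm farther back than shut.
Start: joints at [-84.213, 14.817, 87.949, -0, 77.235, -11.62], TCP at [164.553, -524.812, 303.91] pointing down, gripper open.
Joint ranges: [-179.93, 179.93], [-52.35, 119.4], [10.71, 147.94], [-69.91, 249.91], [12.55, 155.21], [-178.61, 178.61]. Speed limits (degrees/s): [147.25, 147.25, 180, 180, 180, 180].

INTERFACE

Orientations are given as [roll, pitch, yaw] about the fixed x, y, z axes, in that order (R = Rz(yaw) Ry(pitch) Rx(roll)).
In Python, from plant import telemetry, viewer, order gives the robot as it stands.
- The arm moves only by the tool servo_tool, never from a script. Its argument "motion" is one flat list of numbers, 5 for each row, row after row: the opening, from 0 (shut) to 1 (fully open), then the shift along the world's x, y, z in units of 25 mm (1.0 is 25 mm), then the turn about the world's z in units of 8 degrees (1.0 is 8 degrees). In form: [hand, dx, dy, dz, roll, hand, dx, dy, dz, roll, ...]. A call has 1 to 8 rows; each row shifts and turns the commanded pose from where the row before left it; what a row does not reach is not made up. A row lasts 1/10 s, in which the tool goes at most 50 mm and 8.59 degrees, less where a joint would pass 70% of its speed; a pose out of reach is approached as far as the arm can. A call is refused whole if a number of a shift passes 1 or a number of a turn 1, either way. A call with a gripper value outside its range is refused whole. The fingers move at their own pace and stop on an object; the grip force is fixed at half the most. Time passes only in rows, so rows that do not move let the fingers close. It gives the time, the measured TCP pose, the force and the opening at its end, in the units of the state.
- telemetry.observe(): the state, without advancing time (a new reading comes with each control period).
- viewer.grab_frame(name): name is "side" or "top"; returns (picture, depth): 420x560x3 uint8, blue, green, red; 420x560 float32, mm along the optical axis (not along the pixel's ray), 0 where there is no reading.
- viewer.camera_params(name): a dict with "fx", "fy", "cx", "cy" (pixels), "world_from_camera" (4x4, takes a point from camera to world coordinates). Camera axes: x right, y up, looking along -z (the intrinsics and any distortion apply to the point x, -y, -z); pixel columns grow to the right and rows downward; lengths in mm; the calibration is good to about 2 mm. A picture is of the moment at which its call begins. camera_params takes no time and is no camera call.
- order.close_job(): hands the job in, once; it reports no verdict.
The state is a dict: "time": time; "q": joint angles; "dq": joint speeds; "tau": joint torques, N m; "tcp_pos": TCP position; "tool_rot": TCP orientation; "wrist_force": force on the tool from outside, world axes, zero at the start; "wrist_torque": the same for the moment, N m; "grip_width": opening from 0.0 (shut) to 1.0 (fully open).
Only numpy, scipy, OpenCV 4.12 (cv2) and the standard library are available. Lean on these libraries where they do the work, as an engineer would, in place of code of your own. Each camera call takes 0.05 s, during which the arm holds its last target.

## Working session

There is one attempt and no reset: what is moved stays moved. The work goes in short steps, Python scripts to look and compute and a tool call to move; the robot and the scene stay as the last step left them, time stands still between calls to the robot, and variables do not carry over. Pictures are saved under pics/ and viewed, and the job is handed in when it is done.

Besides the shell and the picture viewer there is one more tool, called after ">>>" as a command line: name --argument value ..., lists and objects as JSON in quotes. servo_tool: Moves the arm, as the interface text tells. Its arguments: {"type":"object","properties":{"motion":{"type":"array"}},"required":["motion"]}

```bash
ls -la; mkdir -p pics
cat > h.py <<'E'
import numpy as np, cv2
from plant import telemetry, viewer, order
E
python3 - <<'E'
from h import *
print(telemetry.observe())
for n in("side","top"):
    p,d=viewer.grab_frame(n); cv2.imwrite(f"pics/{n}0.png",p); np.save(f"{n}0.npy",d)
    print(n,viewer.camera_params(n))
E
```

```text
total 12
drwxr-xr-x  3 agent agent 4096 Dec  7 04:25 .
drwxr-xr-x 23 root  root  4096 Dec  7 04:25 ..
drwxr-xr-x  2 agent agent 4096 Dec  7 04:25 pics
{'time': 0.0, 'q': array([-8.42125929e+01,  1.48584507e+01,  8.80105915e+01,  1.61398411e-03,
        7.72359051e+01, -1.16203951e+01]), 'dq': array([-0.12714496,  0.00867105, -0.04073345, -0.00407396,  0.08797578,
        0.03524449]), 'tau': array([-2.48162478e-04, -4.46028292e+01, -2.90571678e+01, -5.11009821e-04,
        1.18776754e-02, -8.62733373e-06]), 'tcp_pos': array([ 164.52540664, -524.39814415,  303.08558592]), 'tool_rot': array([-1.79897521e+02, -2.26803614e-02,  1.74074238e+01]), 'wrist_force': array([ 0.44702311,  0.02782268, -0.34611862]), 'wrist_torque': array([-0.00574417, -0.07417101,  0.01712118]), 'grip_width': 1.0022498931612616}
side {'fx': 524.3774149352408, 'fy': 524.3774149352408, 'cx': 279.36425054007293, 'cy': 203.85685303304487, 'world_from_camera': array([[-9.77388198e-01,  1.13777513e-01, -1.78232962e-01,
         2.38275022e+02],
       [-2.11452858e-01, -5.25917154e-01,  8.23831801e-01,
         1.06857478e+03],
       [-2.23899501e-06,  8.42891348e-01,  5.38083799e-01,
         7.60547308e+02],
       [ 0.00000000e+00,  0.00000000e+00,  0.00000000e+00,
         1.00000000e+00]])}
top {'fx': 465.5848210906957, 'fy': 465.5848210906957, 'cx': 283.83728370296586, 'cy': 214.62698358079425, 'world_from_camera': array([[-4.24206648e-03,  9.97654302e-01, -6.83220244e-02,
         3.75858991e+02],
       [-9.99990471e-01, -4.16173618e-03,  1.31805303e-03,
         6.23271023e+01],
       [ 1.03062303e-03,  6.83269646e-02,  9.97662450e-01,
         1.04661886e+03],
       [ 0.00000000e+00,  0.00000000e+00,  0.00000000e+00,
         1.00000000e+00]])}
```

View pics/side0.png

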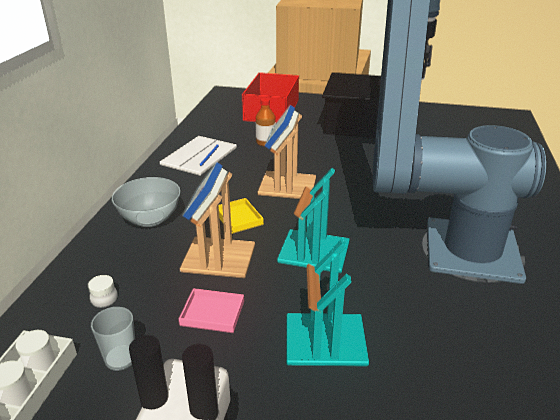

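View pics/top0.png

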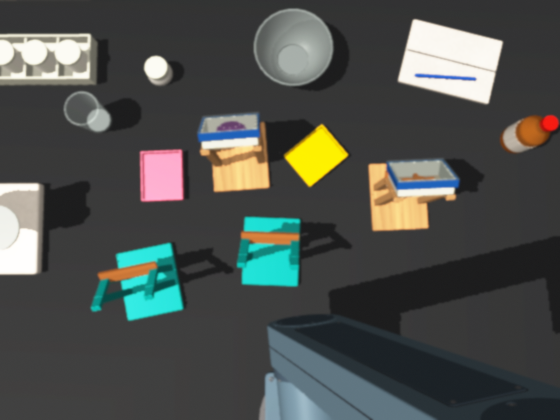

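```bash
cat >> h.py <<'E'
def w(name,d,u,v):
    c=viewer.camera_params(name);z=d[int(v),int(u)]
    p=np.array([(u-c['cx'])/c['fx']*z,-(v-c['cy'])/c['fy']*z,-z,1]);return (c['world_from_camera']@p)[:3]
def cloud(name,d):
    c=viewer.camera_params(name);v,u=np.mgrid[0:420,0:560];z=d
    P=np.stack([(u-c['cx'])/c['fx']*z,-(v-c['cy'])/c['fy']*z,-z,np.ones_like(z)],-1)
    W=(P@c['world_from_camera'].T)[...,:3];W[z==0]=np.nan;return W
def proj(name,X):
    c=viewer.camera_params(name);q=np.linalg.inv(c['world_from_camera'])@np.append(X,1)
    return np.array([c['cx']+c['fx']*q[0]/-q[2],c['cy']+c['fy']*q[1]/q[2]])
E
python3 - <<'E'
from h import *
import os
t=cv2.imread('pics/top0.png');s=cv2.imread('pics/side0.png')
a=cv2.resize(t[95:205,180:290],None,fx=5,fy=5,interpolation=cv2.INTER_CUBIC)
cv2.imwrite('pics/topc.png',a)
a=cv2.resize(s[140:280,170:270],None,fx=4,fy=4,interpolation=cv2.INTER_CUBIC);cv2.imwrite('pics/sidec.png',a)
dt=np.load('top0.npy');ds=np.load('side0.npy')
for uv in [(230,128),(205,145),(255,140),(262,117),(200,120),(420,180),(270,240)]: print(uv,w('top',dt,*uv).round())
for uv in [(210,190),(205,215),(285,125)]: print(uv,w('side',ds,*uv).round())
E
```

```text
(230, 128) [590. 158. 219.]
(205, 145) [561. 205. 207.]
(255, 140) [569. 113. 211.]
(262, 117) [671. 110.   1.]
(200, 120) [664. 251.   5.]
(420, 180) [ 493. -181.  226.]
(270, 240) [389.  88. 135.]
(210, 190) [569. 205. 211.]
(205, 215) [582. 214. 153.]
(285, 125) [ 486. -143.  210.]
```

View pics/topc.png

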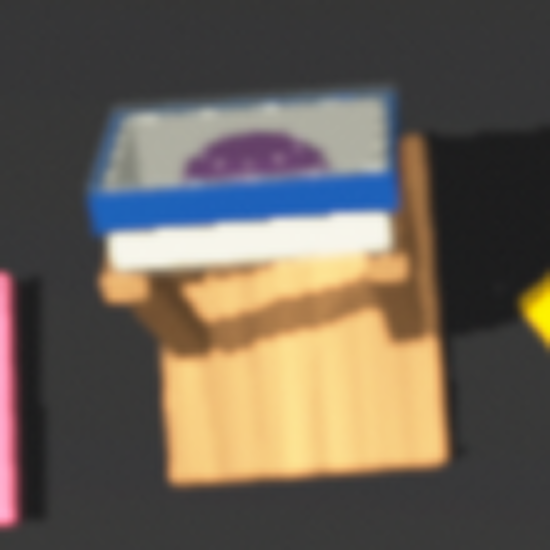

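View pics/sidec.png

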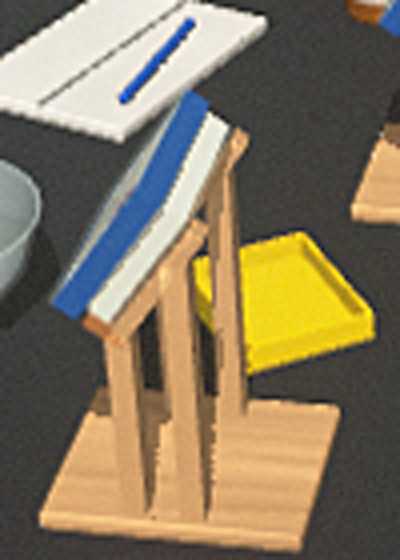

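```bash
cat >> h.py <<'E'
def Rbox(yaw):
    c,s=np.cos(yaw),np.sin(yaw);Rz=np.array([[c,-s,0],[s,c,0],[0,0,1]])
    p=np.radians(55);return Rz@np.array([[np.cos(p),0,np.sin(p)],[0,1,0],[-np.sin(p),0,np.cos(p)]])
E
python3 - <<'E'
from h import *
Rb=Rbox(0);print(Rb.round(2))
for n,(u0,u1,v0,v1) in dict(top=(190,265,105,155),side=(170,245,150,240)).items():
    im=cv2.imread(f'pics/{n}0.png').astype(int);W=cloud(n,np.load(n+'0.npy'))
    m=np.zeros((420,560),bool);m[v0:v1,u0:u1]=1
    b,g,r=im[...,0],im[...,1],im[...,2]
    blue=m&(b>r+70)&(b>g+40);white=m&(r>180)&(g>180)&(b>170)
    for nm,k in(('blue',blue),('white',white)):
        P=W[k];P=P[(P[:,2]>100)&(P[:,2]<300)]
        c=np.median(P,0);Q=P-c
        for _ in range(5):
            U,S,V=np.linalg.svd(Q-Q.mean(0),full_matrices=False);nn=V[2];res=(Q-Q.mean(0))@nn
            Q=Q[abs(res)<max(2.0,2*np.std(res))]
        print(n,nm,len(P),len(Q),'c',(c+Q.mean(0)).round(1),'n',nn.round(3),'std',res.std().round(2),'min',P.min(0).round(),'max',P.max(0).round())
        np.save(f'{n}_{nm}.npy',P)
E
```

```text
[[ 0.57  0.    0.82]
 [ 0.    1.    0.  ]
 [-0.82  0.    0.57]]
top blue 463 408 c [577.  162.7 220.1] n [-0.588 -0.045  0.808] std 1.04 min [567. 107. 213.] max [587. 215. 227.]
top white 424 373 c [564.8 158.5 207.8] n [ 0.616  0.038 -0.787] std 1.19 min [556. 110. 171.] max [623. 211. 215.]
side blue 435 435 c [588.6 192.1 197.8] n [-0.82  -0.062 -0.569] std 4.11 min [568. 106. 142.] max [629. 221. 224.]
side white 346 338 c [575.5 186.6 188.6] n [-0.819 -0.07  -0.57 ] std 3.58 min [557. 107. 137.] max [619. 218. 225.]
```

Run:
```python
from h import *
for yaw in (3.5,4.5,5.5):
    R=Rbox(np.radians(yaw))
    print(yaw)
    for n in('top_blue','top_white','side_blue','side_white'):
        L=np.load(n+'.npy')@R
        print(n,[np.percentile(L[:,i],[1,5,25,50,75,95,99]).round(1) for i in range(3)])
from h import *
# yaw from lid end edge in y-regression
L=np.load('top_blue.npy'); 
R=Rbox(0);Q=L@R;a=np.polyfit(Q[:,1],Q[:,0],1);print(np.degrees(np.arctan(a[0])))
print(telemetry.observe()['time'])
```

```text
3.5
top_blue [array([152.2, 153.6, 154.8, 155.8, 156.7, 158. , 159.3]), array([ 71.6,  75.8,  98.9, 126.3, 154.2, 175.3, 179.1]), array([598.5, 599.6, 602.4, 606. , 609.8, 612.6, 613.3])]
top_white [array([155.5, 156.2, 157.7, 158.7, 159.8, 161.2, 209.2]), array([ 75.4,  80. ,  98.6, 123.1, 149.1, 169.9, 174.5]), array([581.2, 582.1, 585.2, 588.8, 592.7, 595.5, 610.6])]
side_blue [array([154.9, 155.8, 157.4, 165.8, 205.6, 239. , 243.7]), array([ 73.6,  84.5, 134.7, 177. , 179.1, 181. , 182.7]), array([597. , 597.8, 600.7, 604.3, 607.9, 610.7, 611.6])]
side_white [array([157.2, 158.6, 160.1, 163.6, 202.3, 233.3, 238.6]), array([ 76.1,  86.4, 129.2, 171.6, 174.2, 176. , 177.5]), array([581.7, 582.3, 584.9, 588.2, 591.3, 594.2, 613.8])]
4.5
top_blue [array([153.6, 154.8, 156. , 157. , 157.9, 159.1, 160.1]), array([ 61.4,  65.7,  88.7, 116.2, 143.9, 165. , 168.8]), array([600.1, 601.3, 604.2, 607.8, 611.5, 614.4, 615.2])]
top_white [array([156.8, 157.4, 158.9, 159.9, 160.9, 162.6, 210.4]), array([ 65.3,  69.9,  88.6, 113. , 139. , 159.9, 164.5]), array([582.5, 583.9, 586.9, 590.6, 594.4,
[... 454 characters left out ...]
.1]), array([ 51.2,  55.5,  78.5, 105.9, 133.6, 154.8, 158.5]), array([601.7, 602.9, 605.8, 609.3, 613. , 616.1, 617.3])]
top_white [array([157.9, 158.5, 159.9, 161. , 162. , 163.9, 211.3]), array([ 55.3,  59.9,  78.6, 103. , 128.9, 149.8, 154.4]), array([583.6, 585.4, 588.4, 592. , 596. , 598.8, 614.7])]
side_blue [array([157.2, 158.1, 159.6, 169.2, 208.9, 242.4, 247.1]), array([ 53.2,  64.1, 114.2, 155.5, 157.7, 159.6, 161.2]), array([601.2, 602.1, 605. , 608.4, 612.1, 614.9, 615.5])]
side_white [array([159.8, 160.8, 162.5, 166.9, 205.5, 236.6, 241.8]), array([ 55.9,  66.3, 108.8, 150.4, 153.2, 155.1, 156.7]), array([585.8, 586.4, 589. , 592.2, 595.3, 597.8, 617.8])]
-2.639953189308288
0.1
```

Run:
```python
from h import *
R=Rbox(np.radians(4.5)); c=R@np.array([201.7,114.8,597.8]);print('centre',c, 'under',c-18*R[:,2],'cradle0?',c-18*R[:,2]-1.5*R[:,0])
g=c+R@np.array([-15,0,0]);print('grasp pt 30 in',g,'TCP tilted',g-54*R[:,0],'TCP in=vertical')
# recompute y/z of rails from top/ side? rails wooden pts
```

```text
centre [594.50617226 161.94363486 177.66102632] under [579.80688857 160.78677614 167.33665046] cradle0? [578.94917613 160.71927271 168.56537853]
grasp pt 30 in [585.92904789 161.26860053 189.94830698] TCP tilted [555.05140014 158.83847695 234.18251737] TCP in=vertical
```

>>> servo_tool --motion '[1,0.5,1,0.5,1,1,0.5,1,0.5,1,1,0.5,1,0.5,1,1,0.5,1,0.5,1,1,0.5,1,0.5,1,1,0.5,1,0.5,1,1,0.5,1,0.5,1,1,0.5,1,0.5,1]'

```text
time: 0.9
tcp_pos: [264.8, -323.5, 404.1]
tool_rot: [-180.0, -0.0, 81.7]
wrist_force: [0.8, 0.1, -0.0]
grip_width: 0.993
```

>>> servo_tool --motion '[1,0.8,1,0,1,1,0.8,1,0,0.6,1,0.8,1,0,0,1,0.8,1,0,0,1,0.8,1,0,0,1,0.8,1,0,0,1,0.8,1,0,0,1,0.8,1,0,0]'

```text
time: 1.7
tcp_pos: [425.1, -123.5, 403.6]
tool_rot: [-180.0, -0.0, 94.2]
wrist_force: [0.6, -0.9, -0.2]
grip_width: 1.0
```

```bash
python3 -c "
from h import *
np.set_printoptions(suppress=True,precision=2)
o=telemetry.observe();print({k:o[k] for k in('time','q','dq','tcp_pos','tool_rot')})"
```

```text
{'time': 1.7, 'q': array([-30.7 ,   0.48,  90.96,  -0.  ,  88.59, -34.91]), 'dq': array([ 43.05,  12.76, -12.5 ,  -0.04,  -0.16,  42.65]), 'tcp_pos': array([ 425.05, -123.52,  403.61]), 'tool_rot': array([-179.97,   -0.02,   94.21])}
```

>>> servo_tool --motion '[1,0.5,1,0,0,1,0.5,1,0,0,1,0.5,1,0,0,1,0.5,1,0,0,1,0.5,1,0,0,1,0.5,1,0,0,1,0.5,1,0,0,1,0.5,1,0,0]'

```text
time: 2.5
tcp_pos: [524.8, 76.3, 403.4]
tool_rot: [-179.9, -0.0, 94.2]
wrist_force: [0.8, -0.6, 0.1]
grip_width: 1.006
```

```bash
python3 -c "
from h import *
np.set_printoptions(suppress=True,precision=2)
o=telemetry.observe();print({k:o[k] for k in('time','q','dq','tcp_pos','tool_rot')})"
```

```text
{'time': 2.5, 'q': array([-3.78, 10.06, 80.3 , -0.  , 89.7 , -7.99]), 'dq': array([ 29.05,  16.95, -20.41,  -0.05,   3.36,  28.91]), 'tcp_pos': array([524.77,  76.34, 403.42]), 'tool_rot': array([-179.94,   -0.  ,   94.21])}
```

>>> servo_tool --motion '[1,0.4,1,1,0,1,0.4,1,1,0,1,0.4,1,1,0,1,0.2,0.3,1,0,1,0,0,1,0,1,0,0,1,0]'

```text
time: 3.1
tcp_pos: [559.6, 158.3, 554.1]
tool_rot: [-179.9, 0.0, 94.3]
wrist_force: [0.4, 0.0, -0.5]
grip_width: 1.0
```

```bash
python3 -c "
from h import *
np.set_printoptions(suppress=True,precision=2)
o=telemetry.observe();print({k:o[k] for k in('time','q','dq','tcp_pos','tool_rot')})"
```

```text
{'time': 3.1, 'q': array([  4.81,  16.69,  51.53,  -0.  , 111.87,   0.55]), 'dq': array([ -0.44,   6.02, -42.7 ,  -0.1 ,  36.3 ,  -0.04]), 'tcp_pos': array([559.6 , 158.27, 554.09]), 'tool_rot': array([-179.91,    0.  ,   94.26])}
```

Run:
```python
import numpy as np
from scipy.optimize import least_squares
np.set_printoptions(suppress=True,precision=2)
D=[([-84.2126,14.858,88.0106],[164.525,-524.398,303.086]),([-30.7,.48,90.96],[425.05,-123.52,403.61]),([-3.78,10.06,80.3],[524.77,76.34,403.42]),([4.81,16.69,51.53],[559.6,158.27,554.09])]
def f(p,q):
    a,L1,L2,b,h,d=p;q1,q2,q3=np.radians(q);s=q2+q3
    r=a+L1*np.sin(q2)+L2*np.sin(s)-b*np.cos(s);z=h+L1*np.cos(q2)+L2*np.cos(s)+b*np.sin(s)
    return np.array([r*np.cos(q1)-d*np.sin(q1),r*np.sin(q1)+d*np.cos(q1),z])
F=lambda p:np.concatenate([[*(f(p,q)-np.array(x))] for q,x in D])
s=least_squares(F,[0,400,400,0,100,110]);print(s.x,s.fun,np.linalg.svd(s.jac)[1])
```

```text
[ -0.07 533.31 425.82 -60.39 -58.65 110.79] [-0.01 -0.04  0.03  0.01 -0.02 -0.04 -0.08  0.03 -0.02  0.02  0.    0.02] [3.44 2.81 2.   0.4  0.31 0.13]
```

>>> servo_tool --motion '[1,0,0,1,0,1,0,0,1,0,1,0,0,1,0,1,0,0,1,0,1,0,0,1,0,1,0,0,1,0,1,0,0,1,0,1,0,0,1,0]'

```text
time: 3.9
tcp_pos: [538.1, 151.3, 722.4]
tool_rot: [178.8, -0.2, 94.2]
wrist_force: [-0.3, -0.2, 0.7]
grip_width: 1.0
```

```bash
cat > o.py <<'E'
from h import *
np.set_printoptions(suppress=True,precision=2)
o=telemetry.observe();print({k:o[k] for k in('time','q','dq','tcp_pos','tool_rot')})
E
python3 o.py
```

```text
{'time': 3.9, 'q': array([  4.14,  26.32,  10.8 ,   0.4 , 141.72,   0.26]), 'dq': array([ -2.88, -13.74,  -2.98,   2.01,   4.93,  -1.28]), 'tcp_pos': array([538.12, 151.26, 722.44]), 'tool_rot': array([178.84,  -0.25,  94.2 ])}
```

>>> servo_tool --motion '[1,0.7,0,1,0,1,0.7,0,1,0,1,0.7,0,1,0,1,0.7,0,1,0]'

```text
time: 4.3
tcp_pos: [544.7, 134.6, 734.9]
tool_rot: [175.1, -0.9, 94.2]
wrist_force: [-0.3, -0.5, 0.5]
grip_width: 0.996
```

```bash
python3 o.py
```

```text
{'time': 4.3, 'q': array([  1.94,  25.14,  10.72,   1.65, 139.3 ,  -0.95]), 'dq': array([-5.16, -1.89,  0.05,  3.24, -6.15, -2.68]), 'tcp_pos': array([544.74, 134.64, 734.87]), 'tool_rot': array([175.13,  -0.89,  94.23])}
```

>>> servo_tool --motion '[1,-0.4,0,-0.8,0,1,0,0,0,0]'

```text
time: 4.5
tcp_pos: [534.7, 134.8, 708.1]
tool_rot: [176.2, -0.9, 94.2]
wrist_force: [0.9, 0.1, -0.8]
grip_width: 1.001
```

```bash
python3 o.py
```

```text
{'time': 4.5, 'q': array([  2.  ,  19.84,  24.14,   1.44, 132.22,  -1.17]), 'dq': array([ -0.05,   2.79, -15.85,  -0.01,   4.69,   0.26]), 'tcp_pos': array([534.7 , 134.83, 708.05]), 'tool_rot': array([176.18,  -0.92,  94.21])}
```

>>> servo_tool --motion '[1,1,0.2,-0.7,0,1,1,0.2,-0.7,0,1,1,0.2,-0.7,0,1,1,0.2,-0.7,0,1,1,0.2,-0.7,0,1,1,0.2,-0.7,0,1,1,0.2,-0.7,0,1,1,0.2,-0.7,0]'

```text
time: 5.3
tcp_pos: [730.5, 173.7, 564.7]
tool_rot: [175.3, -0.9, 94.2]
wrist_force: [1.2, -0.1, 0.1]
grip_width: 0.999
```

```bash
python3 o.py
```

```text
{'time': 5.3, 'q': array([  4.54,  40.71,  10.71,   1.1 , 123.91,   1.01]), 'dq': array([  1.66,  16.38,   0.08,  -0.03, -21.05,   1.41]), 'tcp_pos': array([730.47, 173.66, 564.7 ]), 'tool_rot': array([175.34,  -0.94,  94.22])}
```

>>> servo_tool --motion '[1,1,0.2,0,0,1,1,0.2,0,0,1,1,0.2,0,0,1,1,0.2,0,0,1,1,0.2,0,0,1,1,0.2,0,0,1,1,0.2,0,0,1,1,0.2,0,0]'

```text
time: 6.1
tcp_pos: [823.0, 189.1, 489.0]
tool_rot: [168.8, -1.9, 94.4]
wrist_force: [0.0, -0.7, -0.0]
grip_width: 0.997
```

```bash
python3 o.py
```

```text
{'time': 6.1, 'q': array([  4.8 ,  46.83,  10.71,   1.9 , 111.27,   1.47]), 'dq': array([  0.2 ,   7.64,   0.02,   0.86, -15.67,   0.34]), 'tcp_pos': array([823.04, 189.08, 488.96]), 'tool_rot': array([168.84,  -1.89,  94.38])}
```

>>> servo_tool --motion '[1,1,-0.2,0.6,0,1,1,-0.2,0.6,0,1,1,-0.2,0.6,0,1,1,-0.2,0.6,0]'

```text
time: 6.5
tcp_pos: [847.9, 152.9, 499.9]
tool_rot: [164.4, -2.4, 94.5]
wrist_force: [-0.2, 0.2, -0.1]
grip_width: 1.002
```

```bash
python3 o.py
```

```text
{'time': 6.5, 'q': array([  1.84,  46.4 ,  10.71,   3.16, 107.39,  -0.94]), 'dq': array([ -6.79,  -0.6 ,   0.09,   3.31, -10.18,  -5.44]), 'tcp_pos': array([847.9 , 152.86, 499.88]), 'tool_rot': array([164.43,  -2.4 ,  94.46])}
```

>>> servo_tool --motion '[1,1,-1,0.3,0,1,1,-1,0.3,0,1,1,-1,0.3,0,1,1,-1,0.3,0,1,1,-1,0.3,0,1,1,-1,0.3,0,1,1,-1,0.3,0,1,1,-1,0.3,0]'

```text
time: 7.3
tcp_pos: [917.2, -50.5, 474.7]
tool_rot: [156.8, -2.2, 94.4]
wrist_force: [-0.0, 0.2, 0.3]
grip_width: 1.002
```

```bash
python3 o.py
```

```text
{'time': 7.3, 'q': array([-12.73,  49.13,  10.71,   8.68,  98.3 , -13.75]), 'dq': array([-15.77,   4.38,  -0.11,   7.13, -12.72, -14.1 ]), 'tcp_pos': array([917.25, -50.46, 474.73]), 'tool_rot': array([156.78,  -2.18,  94.38])}
```

>>> servo_tool --motion '[1,1,-0.5,0.5,0,1,1,-0.5,0.5,0,1,1,-0.5,0.5,0,1,1,-0.5,0.5,0,1,1,-0.4,0.5,0,1,1,-0.3,0.5,0,1,1,-0.3,0.5,0,1,1,-0.3,0.5,0]'

```text
time: 8.1
tcp_pos: [961.5, -110.5, 478.4]
tool_rot: [147.6, -0.9, 93.8]
wrist_force: [0.5, -0.3, -0.5]
grip_width: 1.0
```

```bash
python3 o.py
```

```text
{'time': 8.1, 'q': array([-16.46,  50.33,  10.73,  11.41,  88.44, -17.15]), 'dq': array([ -2.39,   1.56,   0.19,   2.6 , -12.68,  -2.29]), 'tcp_pos': array([ 961.53, -110.46,  478.38]), 'tool_rot': array([147.62,  -0.91,  93.76])}
```

>>> servo_tool --motion '[1,1,-0.8,0.5,0,1,1,-0.8,0.5,0,1,1,-0.8,0.5,0]'

```text
time: 8.4
tcp_pos: [974.2, -160.8, 477.6]
tool_rot: [144.0, -0.3, 93.2]
wrist_force: [0.9, -0.2, -0.3]
grip_width: 1.0
```

```bash
python3 o.py
```

```text
{'time': 8.4, 'q': array([-19.65,  51.06,  10.78,  13.46,  84.62, -20.02]), 'dq': array([-10.2 ,   2.6 ,   0.09,   7.02, -13.  ,  -9.  ]), 'tcp_pos': array([ 974.16, -160.84,  477.59]), 'tool_rot': array([144.03,  -0.26,  93.24])}
```

>>> servo_tool --motion '[1,-1,0.6,0,0,1,-1,0.6,0,0,1,-1,0.6,0,0,1,-1,0.6,0,0,1,-1,0.6,0,0,1,-1,0.6,0,0,1,-1,0.6,0,0,1,-1,0.6,0,0]'

```text
time: 9.2
tcp_pos: [773.8, -40.2, 478.1]
tool_rot: [144.1, -0.3, 93.2]
wrist_force: [0.1, -0.9, 0.5]
grip_width: 1.001
```

>>> servo_tool --motion '[1,-1,0.7,-0.2,0,1,-1,0.7,-0.2,0,1,-1,0.7,-0.2,0,1,-1,0.7,-0.2,0,1,-1,0.7,-0.2,0,1,-1,0.7,-0.2,0,1,-1,0.7,-0.2,0,1,-1,0.7,-0.2,0.1]'

```text
time: 10.0
tcp_pos: [574.1, 100.3, 438.0]
tool_rot: [144.0, -0.3, 94.0]
wrist_force: [0.2, 0.6, 0.4]
grip_width: 1.0
```

```bash
python3 o.py
```

```text
{'time': 10.0, 'q': array([-3.28, -1.83, 95.85,  5.86, 50.42, -9.5 ]), 'dq': array([ 18.44, -22.93,  29.  ,  -6.75,  -7.6 ,  11.53]), 'tcp_pos': array([574.1 , 100.29, 438.04]), 'tool_rot': array([144.04,  -0.29,  94.03])}
```

>>> servo_tool --motion '[1,-0.7,0.4,-0.8,0.05,1,-0.7,0.4,-0.8,0,1,-0.7,0.4,-0.9,0,1,-0.7,0.5,-0.9,0,1,-0.7,0.4,-0.8,0]'

```text
time: 10.5
tcp_pos: [486.8, 152.7, 332.2]
tool_rot: [144.1, -0.3, 94.4]
wrist_force: [0.3, -0.1, -0.7]
grip_width: 1.0
```

Run:
```python
from h import *
exec(open('o.py').read())
for n in("side","top"):
    p,d=viewer.grab_frame(n); cv2.imwrite(f"pics/{n}1.png",p); np.save(f"{n}1.npy",d)
s=cv2.imread('pics/side1.png')[60:290,130:330];cv2.imwrite('pics/s1c.png',cv2.resize(s,None,fx=2.6,fy=2.6,interpolation=cv2.INTER_CUBIC))
```

```text
{'time': 10.5, 'q': array([  4.89,  -5.52, 114.2 ,  -0.06,  35.38,   0.61]), 'dq': array([ 18.87,  -4.11,  32.65, -17.79, -29.08,  28.85]), 'tcp_pos': array([486.82, 152.71, 332.21]), 'tool_rot': array([144.06,  -0.31,  94.42])}
```

View pics/s1c.png

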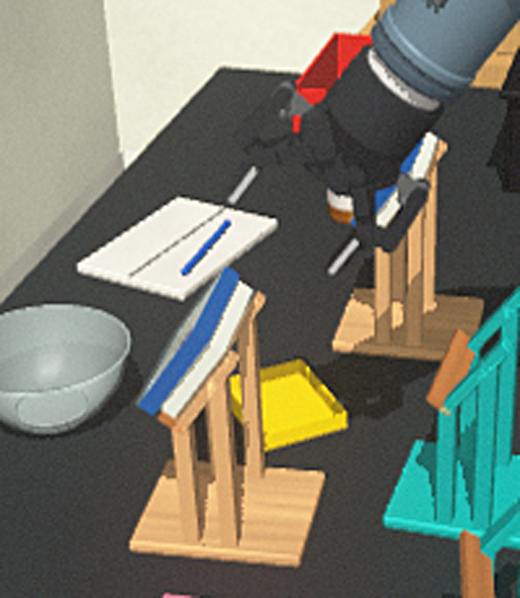

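View pics/top1.png

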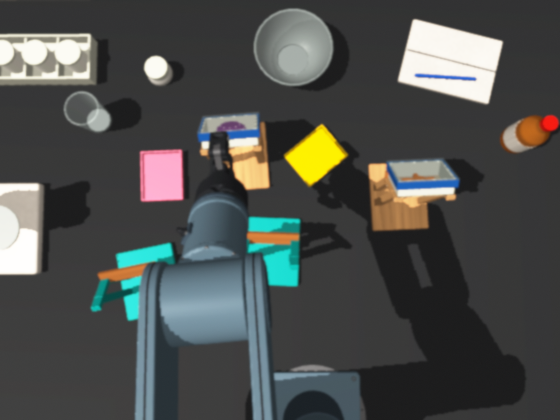

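Run:
```python
from h import *
from scipy.spatial.transform import Rotation as Ro
im=cv2.imread('pics/side1.png').astype(int);W=cloud('side',np.load('side1.npy'))
o=telemetry.observe();R=Ro.from_euler('xyz',o['tool_rot'],degrees=True).as_matrix();T=o['tcp_pos'];print(R.round(3),T)
for u0,u1,v0,v1 in((210,232,118,140),(252,270,148,168)):
    P=W[v0:v1,u0:u1].reshape(-1,3);L=(P-T)@R
    c=im[v0:v1,u0:u1].reshape(-1,3)
    k=(np.abs(L).max(1)<130);L=L[k];print(len(L));
    for i in range(3): print(np.percentile(L[:,i],[2,50,98]).round(1))
B=Rbox(np.radians(4.5));print((B.T@(T-np.array([594.5,161.9,177.7]))).round(1), (B.T@R).round(3))
```

```text
[[-0.079  0.812  0.579]
 [ 0.997  0.061  0.05 ]
 [ 0.005  0.581 -0.814]] [484.30995372 153.24444867 329.38603692]
160
[ 1.4  8.1 13.3]
[46.2 52.7 60.4]
[ 7.7 31.1 54.5]
142
[-10.1   7.9  12.9]
[-52.9 -43.4 -39.2]
[13.  36.2 57. ]
[-187.7    0.    -3.5] [[-0.005 -0.009  1.   ]
 [ 1.    -0.003  0.005]
 [ 0.003  1.     0.009]]
```

>>> servo_tool --motion '[1,0.12,0,0.08,0,1,0.4,0.03,-0.57,0,1,0.4,0.03,-0.57,0,1,0.4,0.03,-0.57,0,1,0.4,0.03,-0.57,0,1,0.4,0.03,-0.57,0,1,0.4,0.04,-0.57,0,1,0.4,0.04,-0.57,0]'

```text
time: 11.4
tcp_pos: [563.8, 157.9, 236.8]
tool_rot: [143.9, -0.3, 94.4]
wrist_force: [0.9, 0.2, -0.3]
grip_width: 1.0
```

```bash
cat > c.py <<'E'
from h import *
from scipy.spatial.transform import Rotation as Ro
import sys
exec(open('o.py').read());print(o['wrist_force'],o['wrist_torque'],o['grip_width'])
k=sys.argv[1]
s=None
for n in sys.argv[2:]:
    p,d=viewer.grab_frame(n); cv2.imwrite(f"pics/{n}{k}.png",p); np.save(f"{n}{k}.npy",d)
    if n=='side': cv2.imwrite(f'pics/s{k}c.png',cv2.resize(p[60:290,130:330],None,fx=2.6,fy=2.6,interpolation=cv2.INTER_CUBIC))
    else: cv2.imwrite(f'pics/t{k}c.png',cv2.resize(p[80:230,160:300],None,fx=4,fy=4,interpolation=cv2.INTER_CUBIC))
R=Ro.from_euler('xyz',o['tool_rot'],degrees=True).as_matrix();T=o['tcp_pos']
B=Rbox(np.radians(4.5));print((B.T@(T-np.array([594.5,161.9,177.7]))).round(1), (B.T@R).round(3))
E
python3 c.py 2 side
```

```text
{'time': 11.4, 'q': array([  4.71,   9.31, 114.12,   0.14,  20.42,   0.29]), 'dq': array([  0.07,  21.65,  -1.7 ,  -0.21, -20.06,   0.34]), 'tcp_pos': array([563.76, 157.88, 236.77]), 'tool_rot': array([143.85,  -0.29,  94.4 ])}
[ 0.86  0.17 -0.31] [-0.    0.29 -0.04] 0.9998893745240728
[-66.1  -1.6   8.5] [[-0.   -0.02  1.  ]
 [ 1.   -0.    0.  ]
 [ 0.    1.    0.02]]
```

View pics/s2c.png

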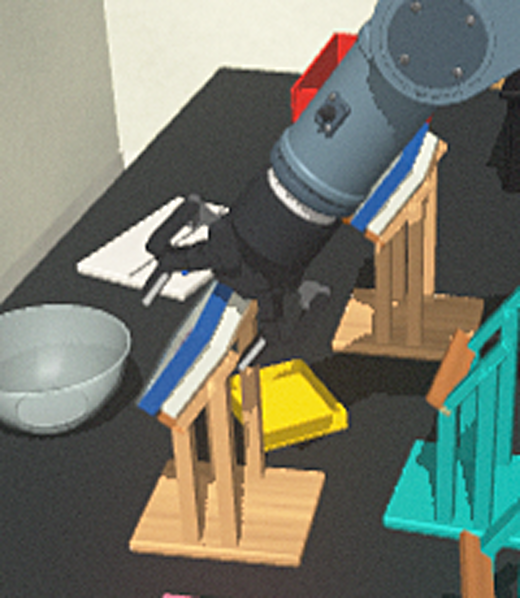

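>>> servo_tool --motion '[1,0,0,0,0]'

```text
time: 11.55
tcp_pos: [562.4, 158.0, 235.7]
tool_rot: [144.1, -0.3, 94.4]
wrist_force: [-0.7, 0.3, 0.4]
grip_width: 0.999
```

```bash
python3 c.py 3
```

```text
{'time': 11.55, 'q': array([  4.74,   9.3 , 114.22,   0.13,  20.54,   0.31]), 'dq': array([ 0.48, -1.87,  0.46, -0.05,  0.55,  0.22]), 'tcp_pos': array([562.36, 157.98, 235.68]), 'tool_rot': array([144.06,  -0.29,  94.41])}
[-0.73  0.28  0.43] [ 0.    0.27 -0.05] 0.9986518048323154
[-66.   -1.4   6.8] [[-0.   -0.02  1.  ]
 [ 1.   -0.    0.  ]
 [ 0.    1.    0.02]]
```

>>> servo_tool --motion '[1,-0.25,0.04,-0.17,0,0.6,0,0,0,0,0.5,0,0,0,0,0.5,0,0,0,0]'

```text
time: 11.95
tcp_pos: [554.2, 160.0, 231.8]
tool_rot: [144.0, -0.3, 94.5]
wrist_force: [0.4, -0.7, 0.2]
grip_width: 0.517
```

```bash
python3 c.py 4 side
```

```text
{'time': 11.95, 'q': array([  5.08,   8.94, 115.39,  -0.27,  19.7 ,   0.89]), 'dq': array([ 0.06,  0.27, -0.18,  0.02, -0.06,  0.1 ]), 'tcp_pos': array([554.24, 160.03, 231.8 ]), 'tool_rot': array([144.03,  -0.3 ,  94.51])}
[ 0.35 -0.69  0.23] [-0.07  0.3   0.05] 0.5173993467431602
[-67.4   1.3  -2. ] [[-0.   -0.02  1.  ]
 [ 1.   -0.    0.  ]
 [ 0.    1.    0.02]]
```

View pics/s4c.png

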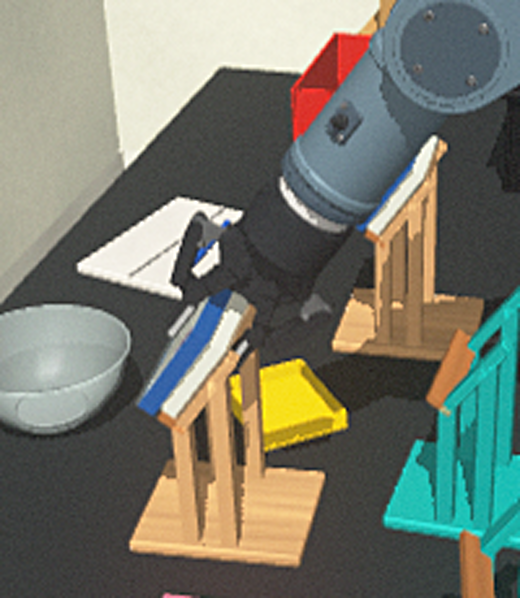

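>>> servo_tool --motion '[0,0.03,0,0.02,0,0,0,0,0,0,0,0,0,0,0,0,0,0,0,0]'

```text
time: 12.4
tcp_pos: [555.9, 160.1, 233.7]
tool_rot: [143.9, -0.3, 94.5]
wrist_force: [-3.4, 0.1, 9.3]
grip_width: 0.414
```

```bash
python3 c.py 5 side
```

```text
{'time': 12.4, 'q': array([  5.07,   8.92, 115.17,  -0.25,  19.77,   0.87]), 'dq': array([ 0.02, -0.04,  0.07, -0.11,  0.01, -0.02]), 'tcp_pos': array([555.93, 160.14, 233.66]), 'tool_rot': array([143.86,  -0.3 ,  94.51])}
[-3.37  0.08  9.28] [-0.01  0.41 -0.04] 0.41416006452851745
[-68.    1.3   0.5] [[-0.   -0.02  1.  ]
 [ 1.   -0.    0.  ]
 [ 0.    1.    0.02]]
```

View pics/s5c.png

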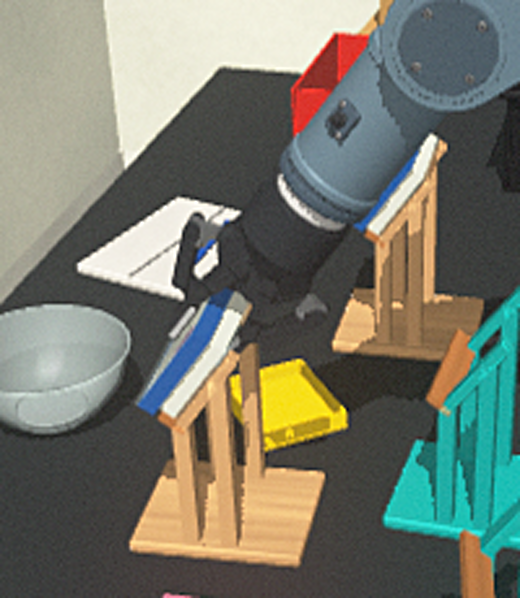

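>>> servo_tool --motion '[0,0.2,0,0.3,0,0,0.2,0,0.6,0,0,0.1,0,1,0,0,0.1,0,1,0,0,0.1,0,1,0,0,0.1,0,1,0,0,0,0,1,0,0,0,0,1,0]'

```text
time: 13.25
tcp_pos: [574.5, 159.9, 404.4]
tool_rot: [144.2, -0.3, 94.5]
wrist_force: [0.2, -0.4, -1.9]
grip_width: 0.415
```

```bash
python3 c.py 6 side
```

```text
{'time': 13.25, 'q': array([ 4.82,  0.98, 97.6 ,  0.08, 45.64,  0.37]), 'dq': array([  0.05,  -8.77, -25.94,  -0.05,  34.85,   0.05]), 'tcp_pos': array([574.54, 159.9 , 404.43]), 'tool_rot': array([144.23,  -0.3 ,  94.5 ])}
[ 0.18 -0.4  -1.88] [-0.07  0.45 -0.  ] 0.4148634183473386
[-197.2   -0.4  113.6] [[-0.   -0.01  1.  ]
 [ 1.   -0.    0.  ]
 [ 0.    1.    0.01]]
```

View pics/side6.png

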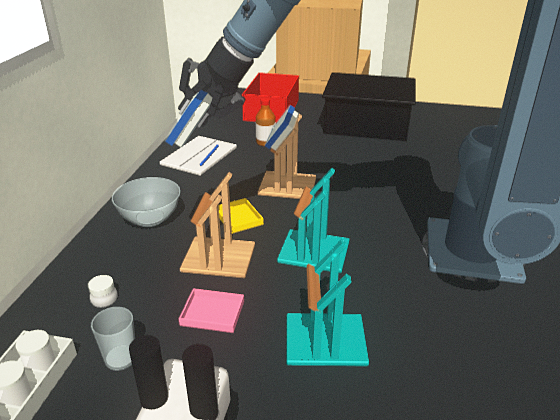

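>>> servo_tool --motion '[0,0,-0.2,0.4,-0.5,0,0,-0.2,0.3,-0.9,0,0,-0.2,0.3,-0.9,0,0,-0.2,0.2,-0.9,0,0,-0.2,0,-0.9,0,0,-0.2,0,-0.9,0,0,-0.2,0,-0.9,0,0,-0.2,0,-0.9]'

```text
time: 14.1
tcp_pos: [574.6, 120.2, 432.8]
tool_rot: [144.2, -0.2, 39.8]
wrist_force: [-0.7, -0.1, -2.2]
grip_width: 0.413
```

```bash
python3 o.py
```

```text
{'time': 14.1, 'q': array([ 15.64,  10.34,  83.2 , -33.84,  72.99,  72.12]), 'dq': array([  5.38,  19.15, -22.93, -16.8 ,  45.69,  65.86]), 'tcp_pos': array([574.59, 120.22, 432.76]), 'tool_rot': array([144.17,  -0.23,  39.85])}
```

>>> servo_tool --motion '[0,0,-0.2,0,-1,0,0,-0.2,0,-1,0,0,-0.2,0,-1,0,0,-0.2,0,-1,0,0,-0.2,0,-1,0,0,-0.2,0,-1,0,0,-0.2,0,-1,0,0,-0.2,0,-1]'

```text
time: 14.9
tcp_pos: [575.3, 80.3, 432.6]
tool_rot: [144.1, -0.2, -24.1]
wrist_force: [0.6, -1.0, -2.2]
grip_width: 0.414
```

>>> servo_tool --motion '[0,0,-0.2,0,-1,0,0,-0.2,0,-1,0,0,-0.2,0,-1,0,0.2,-0.2,0,-1,0,0.2,0,0,-1,0,0.4,0,0,-1,0,0.6,0,0,-1,0,0.8,0,0,-0.7]'

```text
time: 15.7
tcp_pos: [630.9, 59.4, 433.0]
tool_rot: [144.1, -0.3, -85.8]
wrist_force: [0.2, -0.5, -1.9]
grip_width: 0.414
```

```bash
python3 o.py
```

```text
{'time': 15.7, 'q': array([ -2.75,  42.87,  32.71,  -6.7 , 139.91, 169.38]), 'dq': array([-10.64,  32.42, -58.91,  33.22,  32.04,  56.97]), 'tcp_pos': array([630.86,  59.43, 433.01]), 'tool_rot': array([144.09,  -0.29, -85.79])}
```

>>> servo_tool --motion '[0,1,0,-0.5,0,0,1,0,-0.5,0,0,1,0,-0.5,0,0,1,0,-0.5,0,0,1,0,-0.5,0,0,1,0,-0.3,0,0,1,0,-0.3,0,0,1,0,-0.2,0]'

```text
time: 16.5
tcp_pos: [743.2, 53.1, 319.2]
tool_rot: [147.1, -0.3, -85.5]
wrist_force: [0.2, -0.3, -2.0]
grip_width: 0.412
```

```bash
python3 o.py
```

```text
{'time': 16.5, 'q': array([ -2.84,  61.1 ,  10.72,  -6.74, 140.66, 168.77]), 'dq': array([ -0.84,   5.97,  -0.03,   1.88, -11.95,   1.17]), 'tcp_pos': array([743.24,  53.09, 319.22]), 'tool_rot': array([147.08,  -0.33, -85.49])}
```

>>> servo_tool --motion '[0,1,0,0.2,0,0,1,0,0.2,0,0,1,0,0.2,0,0,1,0,0.2,0,0,1,0,0.2,0,0,1,0,0.2,0,0,1,0,0.2,0,0,1,0,0.2,0]'

```text
time: 17.3
tcp_pos: [771.1, 41.7, 299.8]
tool_rot: [153.0, -0.4, -85.4]
wrist_force: [0.5, -0.1, -1.8]
grip_width: 0.419
```

```bash
python3 o.py
```

```text
{'time': 17.3, 'q': array([ -3.64,  61.39,  10.77,  -5.74, 134.38, 168.83]), 'dq': array([-0.94,  0.32,  0.04,  1.27, -8.11,  0.02]), 'tcp_pos': array([771.07,  41.74, 299.8 ]), 'tool_rot': array([153.02,  -0.43, -85.42])}
```

>>> servo_tool --motion '[0,1,0,0.5,0,0,1,0,0.5,0,0,1,0,0.5,0,0,1,0,0.5,0,0,1,0,0.5,0,0,1,0,0.5,0,0,1,0,0.5,0,0,1,0,0.5,0]'

```text
time: 18.1
tcp_pos: [786.4, 32.0, 331.7]
tool_rot: [160.3, -0.7, -85.3]
wrist_force: [1.1, 0.5, -2.0]
grip_width: 0.41
```

```bash
python3 o.py
python3 - <<'E'
from h import *
d=np.load('top0.npy')
for uv in [(257,47),(293,12),(293,62),(330,47),(293,82)]: print(uv,w('top',d,*uv).round())
E
```

```text
{'time': 18.1, 'q': array([ -4.42,  58.4 ,  10.78,  -4.86, 130.07, 168.51]), 'dq': array([-0.89, -3.22,  0.08,  1.28, -6.19, -0.27]), 'tcp_pos': array([786.36,  32.02, 331.69]), 'tool_rot': array([160.32,  -0.71, -85.3 ])}
(257, 47) [808. 118.  63.]
(293, 12) [884.  39.  68.]
(293, 62) [798.  38.   5.]
(330, 47) [803. -40.  74.]
(293, 82) [742.  39.  31.]
```

>>> servo_tool --motion '[0,1,0.2,0.4,0,0,1,0.2,0.4,0,0,1,0.2,0.4,0,0,1,0.2,0.4,0,0,1,0.2,0.4,0,0,1,0.2,0.4,0,0,1,0.2,0.4,0,0,1,0.2,0.4,0]'

```text
time: 18.9
tcp_pos: [812.4, 60.9, 339.7]
tool_rot: [167.9, -0.9, -85.2]
wrist_force: [-0.7, 0.3, -3.1]
grip_width: 0.416
```

>>> servo_tool --motion '[0,1,0.2,0.4,0,0,1,0.2,0.4,0,0,1,0.2,0.4,0,0,1,0.2,0.4,0,0,1,0.2,0.4,0,0,1,0.2,0.4,0,0,1,0.2,0.4,0,0,1,0.2,0.4,0]'

```text
time: 19.7
tcp_pos: [843.8, 84.9, 346.2]
tool_rot: [175.9, -0.9, -85.3]
wrist_force: [0.0, -0.4, -2.3]
grip_width: 0.415
```

```bash
python3 o.py
```

```text
{'time': 19.7, 'q': array([ -1.33,  56.4 ,  10.77,  -1.43, 116.78, 173.35]), 'dq': array([ 1.5 , -0.82,  0.04,  1.72, -9.3 ,  2.23]), 'tcp_pos': array([843.77,  84.92, 346.23]), 'tool_rot': array([175.92,  -0.86, -85.25])}
```

>>> servo_tool --motion '[0,1,0.1,0.5,0,0,1,0.1,0.5,0,0,1,0.1,0.5,0,0,1,0.1,0.5,0,0,1,0.1,0.5,0,0,1,0.1,0.5,0,0,1,0.1,0.5,0,0,1,0.1,0.5,0]'

```text
time: 20.5
tcp_pos: [875.6, 87.2, 368.3]
tool_rot: [-175.4, -0.7, -85.3]
wrist_force: [1.1, -0.1, -2.3]
grip_width: 0.417
```

>>> servo_tool --motion '[0,1,0.1,0.5,0,0,1,0.1,0.5,0,0,1,0.1,0.5,0,0,1,0.1,0.5,0,0,1,0.1,0.5,0,0,1,0.1,0.5,0,0,1,0.1,0.5,0,0,1,0.1,0.5,0]'

```text
time: 21.3
tcp_pos: [912.3, 90.3, 387.5]
tool_rot: [-166.5, -0.6, -85.2]
wrist_force: [0.1, -0.4, -2.4]
grip_width: 0.414
```

```bash
python3 o.py
```

```text
{'time': 21.3, 'q': array([ -1.56,  54.1 ,  10.78,   0.9 , 101.67, 173.88]), 'dq': array([ -0.11,  -0.68,   0.05,   1.5 , -10.43,   0.25]), 'tcp_pos': array([912.34,  90.28, 387.48]), 'tool_rot': array([-166.54,   -0.61,  -85.23])}
```

>>> servo_tool --motion '[0,1,0.1,0.5,0,0,1,0.1,0.5,0,0,1,0.1,0.5,0,0,1,0.1,0.5,0,0,1,0.1,0.5,0,0,1,0.1,0.5,0,0,1,0.1,0.5,0,0,1,0.1,0.5,0]'

```text
time: 22.1
tcp_pos: [952.4, 93.8, 405.4]
tool_rot: [-157.5, -0.5, -85.2]
wrist_force: [0.4, -0.1, -2.2]
grip_width: 0.412
```

>>> servo_tool --motion '[0,1,0.1,0.5,0,0,1,0.1,0.5,0,0,1,0.1,0.5,0,0,1,0.1,0.5,0,0,1,0.1,0.5,0,0,1,0.1,0.5,0,0,1,0.1,0.5,0,0,1,0.1,0.5,0]'

```text
time: 22.9
tcp_pos: [993.9, 97.5, 422.4]
tool_rot: [-148.3, -0.4, -85.1]
wrist_force: [-0.3, 0.4, -2.0]
grip_width: 0.411
```

```bash
python3 c.py 7 side top
```

```text
{'time': 22.9, 'q': array([ -1.64,  54.05,  10.78,   3.08,  83.66, 173.92]), 'dq': array([  0.02,   0.64,   0.08,   1.25, -11.81,  -0.14]), 'tcp_pos': array([993.89,  97.53, 422.41]), 'tool_rot': array([-148.35,   -0.4 ,  -85.14])}
[-0.26  0.39 -1.98] [-0.07  0.49 -0.01] 0.4109839485610393
[ 25.  -95.5 462.4] [[-0.   -0.06  1.  ]
 [-1.   -0.01 -0.  ]
 [ 0.01 -1.   -0.06]]
```

View pics/side7.png

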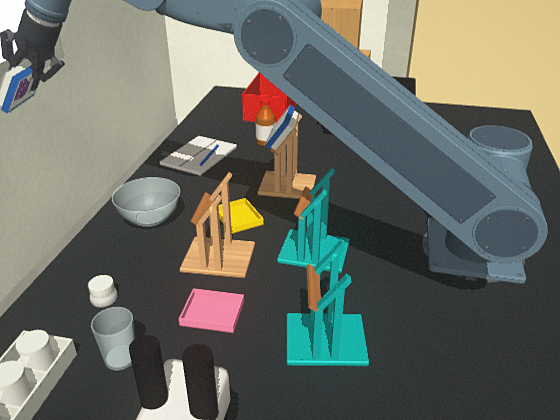

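View pics/top7.png

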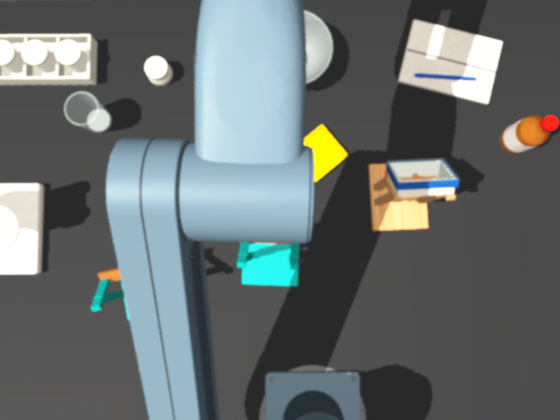

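>>> servo_tool --motion '[0,1,0.1,0.5,0,0,1,0.1,0.5,0,0,1,0.1,0.5,0]'

```text
time: 23.3
tcp_pos: [1009.4, 98.9, 428.8]
tool_rot: [-144.9, -0.4, -85.1]
wrist_force: [0.0, -0.9, -2.7]
grip_width: 0.411
```

```bash
python3 c.py 8
python3 - <<'E'
from h import *
# bare stand: wooden points from side6, in cradle frame guess
W=cloud('side',np.load('side6.npy'));im=cv2.imread('pics/side6.png').astype(int)
B=Rbox(np.radians(4.5));O=np.array([578.95,160.7,168.6])
L=(W-O)@B
b,g,r=im[...,0],im[...,1],im[...,2]
m=(r>b+40)&(abs(L[...,0])<80)&(abs(L[...,1])<80)&(abs(L[...,2])<40)
P=L[m];print(len(P))
# rail tops: z near 0
k=(abs(P[:,2])<6)&(P[:,0]>-35)&(P[:,0]<35)
for lo,hi in((-70,-20),(20,70)):
    q=P[k&(P[:,1]>lo)&(P[:,1]<hi)]
    if len(q)>5: print(len(q),[np.percentile(q[:,i],[2,25,50,75,98]).round(1) for i in range(3)], np.polyfit(q[:,0],q[:,2],1) )
q=P[(P[:,0]>35)];print([np.percentile(q[:,i],[1,25,50,75,99]).round(1) for i in range(3)])
q=P[(P[:,0]<-25)];print([np.percentile(q[:,i],[1,25,50,75,99]).round(1) for i in range(3)])
q=P[(P[:,2]>5)];print('ledge',len(q),[np.percentile(q[:,i],[1,25,50,75,99]).round(1) for i in range(3)])
E
```

```text
{'time': 23.3, 'q': array([ -1.63,  54.25,  10.77,   3.49,  80.07, 173.85]), 'dq': array([ -0.06,   0.69,  -0.04,   1.44, -12.03,  -0.24]), 'tcp_pos': array([1009.35,   98.94,  428.79]), 'tool_rot': array([-144.92,   -0.37,  -85.12])}
[ 0.02 -0.94 -2.66] [-0.05  0.48 -0.02] 0.41101866837866463
[ 28.7 -95.3 478.8] [[-0.    0.    1.  ]
 [-1.   -0.01 -0.  ]
 [ 0.01 -1.    0.  ]]
1125
94 [array([-31.7, -16.7,  -1.6,  17.1,  34.1]), array([-52. , -43.6, -42.5, -40.7, -38.7]), array([-5.9, -4.1, -2.1, -0.1,  0.5])] [ 8.80978751e-04 -2.24663541e+00]
122 [array([-33. , -18.7,  -0.3,  17.7,  33.2]), array([42.6, 52.6, 54.5, 55.6, 58.3]), array([-5.8, -4.1, -1.7,  0.6,  1.2])] [-9.89752668e-04 -1.91930146e+00]
[array([35.9, 41.4, 42.9, 49.4, 78.1]), array([-54.5, -17.6,  30.6,  53. ,  57.5]), array([-39. , -14.6,  -0.1,   7.8,  14.7])]
[array([-39.7, -37.6, -35.4, -30.1, -26. ]), array([-53.6, -43.2,  41.5,  53.8,  57.9]), array([-9.2, -6.3, -3.6, -0.9,  0.9])]
ledge 159 [array([39.5, 41.3, 42.4, 43.3, 47.8]), array([-56.3, -22.5,   7.1,  34.5,  56.1]), array([ 5.1,  7.8, 10.3, 13.1, 14.9])]
```

```bash
cat >> h.py <<'E'
B=Rbox(np.radians(4.5));O=np.array([578.95,160.7,168.6])+B@np.array([0,-1,.5])
def crad(T): return B.T@(T-O)
E
python3 - <<'E'
from h import *
T=telemetry.observe()['tcp_pos'];print('now',crad(T))
for p in((-75,-1.3,108),(-72,-1.3,18)): print(p,(O+B@np.array(p)).round(1),((O+B@np.array(p)-T)/25).round(2))
print(B)
E
```

```text
now [ 30.19231354 -94.34066023 496.25054762]
(-75, -1.3, 108) [624.8 162.  292.3] [-15.38   2.52  -5.46]
(-72, -1.3, 18) [553.1 156.4 238.2] [-18.25   2.3   -7.62]
[[ 0.57180829 -0.0784591   0.81662687]
 [ 0.04500229  0.99691733  0.06426993]
 [-0.81915204  0.          0.57357644]]
```

>>> servo_tool --motion '[0,-0.9,0.15,-0.3,0,0,-1,0.15,-0.3,0,0,-1,0.15,-0.3,0,0,-1,0.15,-0.3,0,0,-1,0.15,-0.3,0,0,-1,0.15,-0.3,0,0,-1,0.15,-0.4,0,0,-1,0.15,-0.4,0]'

```text
time: 24.1
tcp_pos: [810.7, 129.0, 364.2]
tool_rot: [-144.9, -0.4, -85.1]
wrist_force: [-0.2, -0.2, -1.8]
grip_width: 0.412
```

>>> servo_tool --motion '[0,-1,0.15,-0.4,0,0,-1,0.15,-0.4,0,0,-1,0.2,-0.4,0,0,-1,0.2,-0.4,0,0,-1,0.2,-0.4,0,0,-1,0.2,-0.4,0,0,0,0,0,0]'

```text
time: 24.8
tcp_pos: [657.9, 157.2, 301.6]
tool_rot: [-145.3, -0.3, -85.0]
wrist_force: [-0.1, 0.6, -2.5]
grip_width: 0.415
```

```bash
sed -i '/^B=Rbox.*print/d' c.py; echo 'print("cradle",crad(T).round(1),(B.T@R).round(3))' >> c.py; python3 c.py 9
```

```text
{'time': 24.8, 'q': array([  3.87,  14.05,  96.68,   0.59,  34.57, 178.42]), 'dq': array([-0.95,  1.53, -5.43,  0.24, -0.41, -1.05]), 'tcp_pos': array([657.92, 157.24, 301.57]), 'tool_rot': array([-145.3 ,   -0.34,  -85.04])}
[-0.14  0.63 -2.54] [-0.04  0.51 -0.01] 0.41507544814389524
cradle [-63.9  -8.6 140. ] [[-0.   -0.01  1.  ]
 [-1.   -0.01 -0.  ]
 [ 0.01 -1.   -0.01]]
```

>>> servo_tool --motion '[0,-0.72,0.02,-0.37,0,0,-0.72,0.02,-0.37,0,0,-0.72,0.02,-0.37,0,0,-0.72,0.02,-0.37,0,0,0,0,0,0]'

```text
time: 25.3
tcp_pos: [587.9, 156.2, 265.5]
tool_rot: [-145.2, -0.2, -84.9]
wrist_force: [-0.5, 0.1, -3.4]
grip_width: 0.413
```

```bash
python3 c.py 10 side top
```

```text
{'time': 25.3, 'q': array([  4.23,   9.54, 108.3 ,   0.71,  27.35, 178.54]), 'dq': array([-0.29,  0.89, -4.39, -0.17, -0.2 ,  0.15]), 'tcp_pos': array([587.93, 156.17, 265.47]), 'tool_rot': array([-145.18,   -0.2 ,  -84.91])}
[-0.54  0.11 -3.38] [-0.02  0.51 -0.04] 0.4128180479480556
cradle [-74.4  -4.2  62.1] [[ 0.   -0.    1.  ]
 [-1.   -0.01  0.  ]
 [ 0.01 -1.   -0.  ]]
```

View pics/s10c.png

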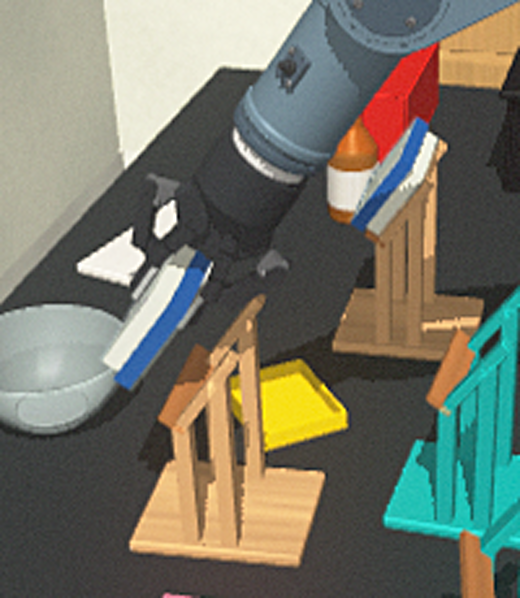

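View pics/t10c.png

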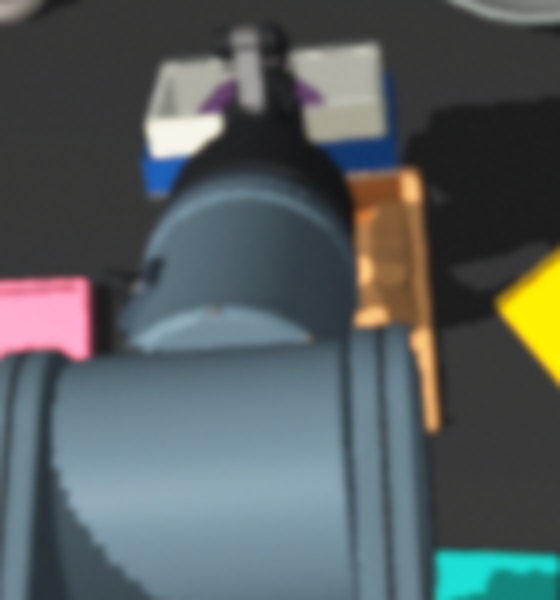

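```bash
cat > m.py <<'E'
from h import *
import sys
k=sys.argv[1]
for n in sys.argv[2:]:
    im=cv2.imread(f'pics/{n}{k}.png').astype(int);L=(cloud(n,np.load(f'{n}{k}.npy'))-O)@B
    b,g,r=im[...,0],im[...,1],im[...,2]
    near=(abs(L[...,0])<80)&(abs(L[...,1])<80)&(L[...,2]>-10)&(L[...,2]<110)
    for nm,c in(('blue',(b>r+70)&(b>g+40)),('white',(r>170)&(g>170)&(b>150))):
        P=L[near&c]
        if len(P)<10: continue
        print(n,nm,len(P))
        for i in range(3): print('   ','xyz'[i],np.percentile(P[:,i],[1,5,25,50,75,95,99]).round(1))
        f=P[P[:,1]>np.percentile(P[:,1],60)] # +y side face
        if n=='side': print('   yaw slope y vs x',np.polyfit(f[:,0],f[:,1],1).round(3))
E
python3 m.py 10 side top
```

```text
side blue 378
    x [-52.2 -51.3 -49.2 -27.9   4.7  33.2  38. ]
    y [-14.9  -3.9  37.9  52.   53.6  55.6  56.8]
    z [46.1 46.8 49.8 53.2 56.9 59.8 60.3]
   yaw slope y vs x [8.0000e-03 5.4242e+01]
side white 445
    x [-51.2 -48.9 -46.8 -26.2   0.7  26.5  32.6]
    y [-13.    2.   30.6  47.4  49.   51.1  53.2]
    z [43.5 61.2 65.  69.9 74.8 82.3 87.2]
   yaw slope y vs x [4.000e-03 4.967e+01]
top blue 147
    x [-54.3 -53.5 -52.4 -51.6 -50.6 -49.4 -48.4]
    y [-53.9 -52.2 -43.4 -32.9  46.8  52.8  53.9]
    z [49.6 51.4 54.4 57.7 60.6 62.5 63.6]
top white 423
    x [-51.6 -50.3 -48.5 -34.2  -4.8  11.7  17.6]
    y [-47.  -45.2 -34.4  24.1  35.2  45.9  49. ]
    z [64.8 67.1 76.8 82.3 83.  83.7 84.1]
```

>>> servo_tool --motion '[0,-0.46,-0.02,-0.35,0,0,-0.46,-0.02,-0.35,0,0,-0.4,-0.02,-0.3,0,0,0,0,0,0]'

```text
time: 25.8
tcp_pos: [558.0, 154.5, 243.0]
tool_rot: [-144.9, -0.2, -84.9]
wrist_force: [-4.0, 0.3, 1.3]
grip_width: 0.414
```

```bash
python3 c.py 11 side top;python3 m.py 11 side top
```

```text
{'time': 25.8, 'q': array([  4.31,   8.29, 113.8 ,   0.69,  22.76, 178.59]), 'dq': array([-0.21,  0.35, -1.33,  0.11,  2.28,  0.34]), 'tcp_pos': array([557.97, 154.48, 243.01]), 'tool_rot': array([-144.85,   -0.22,  -84.91])}
[-4.01  0.31  1.27] [-0.26  0.77 -0.21] 0.4142765934598404
cradle [-73.2  -3.6  24.6] [[ 0.    0.    1.  ]
 [-1.   -0.01  0.  ]
 [ 0.01 -1.    0.  ]]
side blue 369
    x [-51.1 -49.8 -48.  -26.6   6.   33.1  38.4]
    y [-9.1 -0.4 40.3 52.4 54.1 56.  57.2]
    z [ 8.8  9.6 12.6 16.2 19.8 22.7 23.5]
   yaw slope y vs x [-1.0000e-03  5.4701e+01]
side white 420
    x [-54.5 -47.5 -45.1 -24.8   2.5  27.7  33.7]
    y [-11.    5.5  30.6  47.8  49.7  52.   53.7]
    z [ 6.  24.1 27.8 32.5 37.2 45.5 51.2]
   yaw slope y vs x [4.0000e-03 5.0542e+01]
top blue 148
    x [-53.9 -53.  -51.2 -49.9 -49.  -47.6 -46. ]
    y [-51.8 -50.  -39.2 -25.   46.4  53.5  54.6]
    z [10.9 12.  15.5 18.5 21.1 23.1 24.2]
top white 442
    x [-50.4 -49.3 -47.4 -36.7  -5.2  12.2  17. ]
    y [-46.7 -43.4 -33.5  25.4  36.1  46.7  49.8]
    z [24.2 26.1 36.  42.6 43.4 44.1 44.6]
```

View pics/s11c.png

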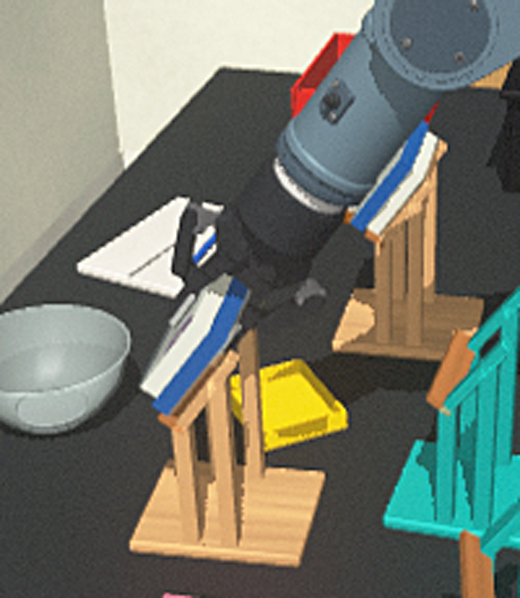

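>>> servo_tool --motion '[0,-0.05,0.02,0.08,0,0,-0.15,0,-0.1,0,0,-0.1,0,-0.08,0,0,0,0,0,0]'

```text
time: 26.3
tcp_pos: [552.1, 154.6, 241.5]
tool_rot: [-144.6, -0.2, -84.9]
wrist_force: [6.9, -0.2, 0.9]
grip_width: 0.413
```

```bash
python3 c.py 12 side;python3 m.py 12 side
```

```text
{'time': 26.3, 'q': array([  4.35,   7.81, 114.78,   0.78,  22.  , 178.61]), 'dq': array([-0.17,  0.04, -0.45, -0.08,  0.58, -0.05]), 'tcp_pos': array([552.05, 154.57, 241.53]), 'tool_rot': array([-144.58,   -0.15,  -84.93])}
[ 6.94 -0.17  0.89] [ 0.12 -0.45 -0.31] 0.41313334819377423
cradle [-75.4  -3.   19. ] [[ 0.    0.01  1.  ]
 [-1.   -0.01  0.  ]
 [ 0.01 -1.    0.01]]
side blue 365
    x [-52.9 -52.3 -50.1 -28.3   5.2  31.8  36.7]
    y [-9.2  0.8 41.2 53.3 54.9 56.8 57.7]
    z [ 3.6  4.5  7.5 11.  14.6 17.6 18.5]
   yaw slope y vs x [8.0000e-03 5.5526e+01]
side white 412
    x [-57.9 -49.8 -47.4 -27.4   0.2  25.   31.1]
    y [-4.9  5.7 30.9 48.5 50.2 52.5 54. ]
    z [18.1 19.  22.7 27.4 32.  40.2 46.3]
   yaw slope y vs x [1.0000e-03 5.0975e+01]
```

>>> servo_tool --motion '[0,0.02,0,-0.13,0,0,0,0,0,0]'

```text
time: 26.55
tcp_pos: [553.2, 155.0, 239.6]
tool_rot: [-144.4, -0.1, -84.9]
wrist_force: [4.3, 2.5, 5.2]
grip_width: 0.413
```

```bash
python3 c.py 13 side;python3 m.py 13 side
```

```text
{'time': 26.55, 'q': array([  4.38,   8.07, 114.89,   0.82,  21.48, 178.6 ]), 'dq': array([ 0.01,  0.01, -0.11, -0.14,  0.18, -0.04]), 'tcp_pos': array([553.18, 154.99, 239.56]), 'tool_rot': array([-144.43,   -0.13,  -84.93])}
[4.29 2.48 5.21] [ 0.24 -0.7  -0.33] 0.4130577232295731
cradle [-73.1  -2.7  18.8] [[ 0.    0.01  1.  ]
 [-1.   -0.01  0.  ]
 [ 0.01 -1.    0.01]]
side blue 364
    x [-50.6 -49.8 -48.  -27.5   6.1  34.4  39.9]
    y [-7.2  2.1 41.2 53.3 55.2 57.1 58. ]
    z [ 3.6  4.7  7.4 11.  14.6 17.4 18.5]
   yaw slope y vs x [-2.0000e-03  5.5675e+01]
side white 417
    x [-56.6 -47.7 -45.2 -24.1   3.9  28.   33.1]
    y [-12.7   5.2  29.8  48.7  50.6  52.5  53.6]
    z [ 1.3 19.1 22.7 27.4 32.2 40.1 46.2]
   yaw slope y vs x [1.0000e-03 5.1161e+01]
```

View pics/s13c.png

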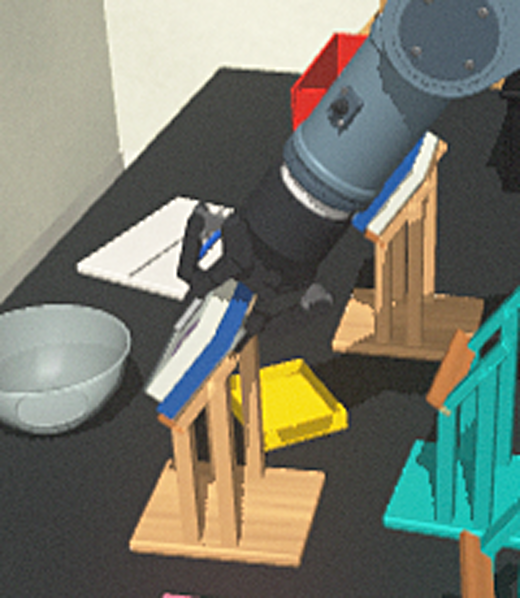

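>>> servo_tool --motion '[0.44,0,0,0,0,0.47,0,0,0,0,0.5,0,0,0,0,0.5,0,0,0,0,0.5,0,0,0,0]'

```text
time: 27.1
tcp_pos: [551.0, 154.7, 237.1]
tool_rot: [-144.8, -0.2, -84.9]
wrist_force: [2.3, 0.6, 5.4]
grip_width: 0.504
```

```bash
python3 c.py 14 side;python3 m.py 14 side
```

```text
{'time': 27.1, 'q': array([  4.38,   8.12, 115.06,   0.78,  21.65, 178.57]), 'dq': array([ 0.1 ,  0.09,  0.02, -0.11,  0.01,  0.01]), 'tcp_pos': array([550.99, 154.74, 237.12]), 'tool_rot': array([-144.82,   -0.17,  -84.87])}
[2.29 0.57 5.41] [ 0.22 -0.49  0.09] 0.5035063797124711
cradle [-72.4  -2.7  15.6] [[ 0.    0.    1.  ]
 [-1.   -0.01  0.  ]
 [ 0.01 -1.    0.  ]]
side blue 360
    x [-49.7 -48.9 -47.2 -26.    6.6  34.3  39.3]
    y [-6.1  2.5 42.5 53.8 55.  56.9 57.8]
    z [ 3.8  4.5  7.3 10.8 14.4 17.3 18. ]
   yaw slope y vs x [6.0000e-03 5.5631e+01]
side white 418
    x [-43.9 -43.1 -41.2 -22.    6.1  32.5  36.9]
    y [-0.8  7.  31.8 48.7 50.6 52.6 54.4]
    z [18.  19.  22.6 27.4 32.  39.4 41.9]
   yaw slope y vs x [-7.0000e-03  5.1147e+01]
```

View pics/s14c.png

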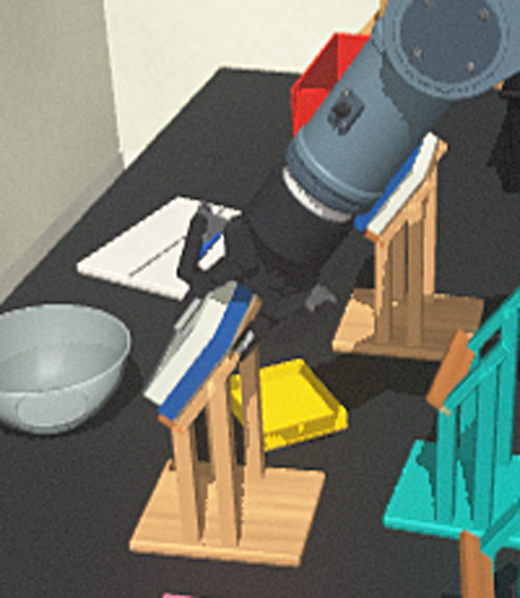

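>>> servo_tool --motion '[0.6,0,0,0,0,0.75,0,0,0,0,0.9,0,0,0,0,0.95,0,0,0,0,0.95,0,0,0,0]'

```text
time: 27.65
tcp_pos: [549.7, 154.6, 235.5]
tool_rot: [-145.1, -0.2, -84.9]
wrist_force: [-0.2, -0.5, 0.0]
grip_width: 0.952
```

```bash
python3 c.py 15 side;python3 m.py 15 side
```

```text
{'time': 27.65, 'q': array([  4.37,   8.16, 115.17,   0.77,  21.74, 178.57]), 'dq': array([ 0.08, -0.09, -0.13, -0.1 , -0.1 ,  0.09]), 'tcp_pos': array([549.67, 154.58, 235.52]), 'tool_rot': array([-145.07,   -0.18,  -84.87])}
[-0.24 -0.53  0.04] [0.01 0.25 0.02] 0.9520245021689611
cradle [-71.8  -2.8  13.6] [[ 0.   -0.    1.  ]
 [-1.   -0.01  0.  ]
 [ 0.01 -1.   -0.  ]]
side blue 362
    x [-50.2 -49.  -47.2 -26.5   6.5  34.5  39.6]
    y [-7.9 -0.  37.9 53.9 55.2 57.2 58. ]
    z [ 4.2  4.8  7.6 11.1 14.7 17.5 18.3]
   yaw slope y vs x [-4.0000e-03  5.5887e+01]
side white 465
    x [-60.1 -43.  -41.3 -26.1   3.9  31.3  38.5]
    y [-24.5  -7.1  18.8  48.   50.4  52.5  54. ]
    z [18.6 19.2 23.  27.9 32.9 56.8 63.5]
   yaw slope y vs x [-2.0000e-03  5.1095e+01]
```

View pics/s15c.png

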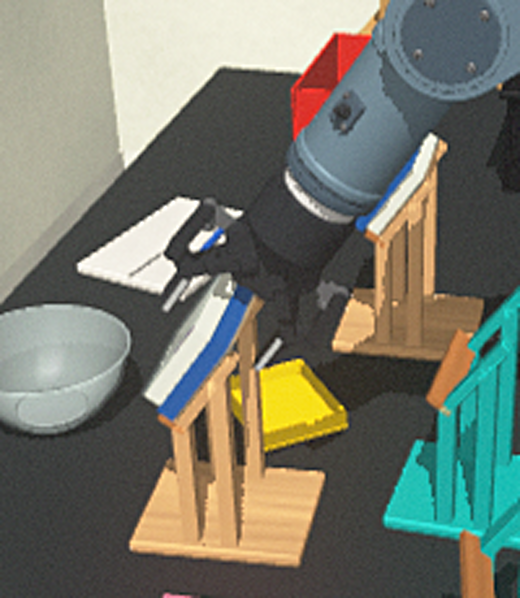

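>>> servo_tool --motion '[0.95,-0.28,-0.02,0.41,0,0.95,-0.5,-0.04,0.78,0,0.95,-0.5,-0.04,0.78,0,0.95,-0.5,-0.04,0.78,0,0.95,-0.5,-0.04,0.78,0,0.95,-0.8,0,0.9,0,0.95,-0.8,0,0.9,0,0.95,-0.8,0,0.9,0]'

```text
time: 28.5
tcp_pos: [431.6, 146.7, 393.1]
tool_rot: [-145.0, 0.0, -84.6]
wrist_force: [-0.3, 0.3, -0.2]
grip_width: 0.955
```

>>> servo_tool --motion '[0.95,-0.5,0,0.8,0,0.95,-0.3,0,0.5,0,0.95,0,0,0,0,0.95,0,0,0,0]'

```text
time: 28.9
tcp_pos: [412.8, 145.6, 424.3]
tool_rot: [-145.0, 0.0, -84.6]
wrist_force: [0.2, 0.1, -0.6]
grip_width: 0.944
```

```bash
python3 c.py 16 side top;python3 m.py 16 side top
```

```text
{'time': 28.9, 'q': array([  4.31, -17.69, 109.82,   0.87,  52.84, 178.57]), 'dq': array([-0.16,  1.68,  0.9 , -0.03, -0.23,  0.07]), 'tcp_pos': array([412.85, 145.65, 424.33]), 'tool_rot': array([-144.95,    0.05,  -84.55])}
[ 0.19  0.08 -0.6 ] [-0.03  0.28 -0.01] 0.9444365583701012
cradle [-305.1   -1.     9.6] [[ 0.01  0.    1.  ]
 [-1.   -0.01  0.01]
 [ 0.01 -1.    0.  ]]
side blue 434
    x [-49.9 -49.1 -47.7 -40.4   0.1  33.5  40.4]
    y [-50.6 -40.5  10.   52.9  55.   56.7  57.6]
    z [ 4.1  4.8  7.5 11.2 14.6 17.4 18.1]
   yaw slope y vs x [-9.0000e-03  5.5401e+01]
side white 502
    x [-44.  -43.2 -41.7 -34.    0.3  30.3  35.7]
    y [-47.3 -36.5   8.5  47.5  50.3  52.6  54. ]
    z [18.4 19.2 22.7 27.3 31.8 36.6 36.9]
   yaw slope y vs x [2.0000e-03 5.0942e+01]
top blue 430
    x [-52.6 -51.6 -50.3 -49.3 -48.3 -47.1 -45.1]
    y [-52.6 -48.3 -24.8   3.3  30.6  51.5  56.1]
    z [ 4.9  6.1  8.8 12.2 15.5 18.5 19.1]
top white 885
    x [-50.3 -47.6 -43.9 -42.4 -18.1  15.5  22.3]
    y [-48.  -44.4 -30.6  -7.9  25.8  44.5  50.8]
    z [ 2.  18.3 23.6 31.  36.8 37.6 38.1]
```

View pics/s16c.png

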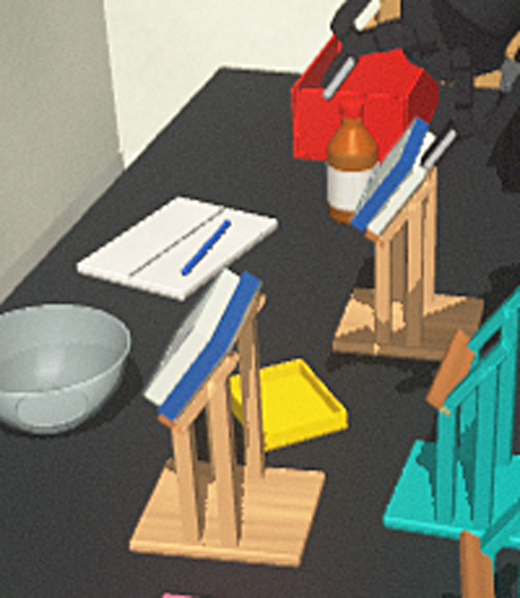

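View pics/t16c.png

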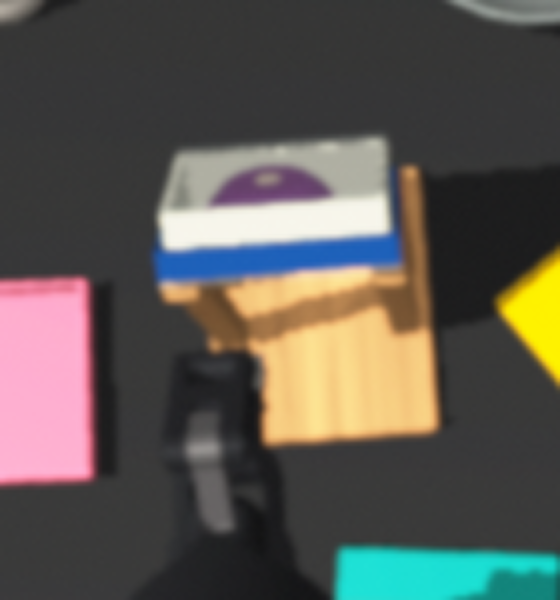

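Run:
```python
from h import *
# yaw in cradle plane from end-face & compare with before
for n,k in(('top','16'),('top','0')):
    im=cv2.imread(f'pics/{n}{k}.png').astype(int);L=(cloud(n,np.load(f'{n}{k}.npy'))-O)@B
    b,g,r=im[...,0],im[...,1],im[...,2]
    near=(abs(L[...,0])<60)&(abs(L[...,1])<62)&(L[...,2]>-5)&(L[...,2]<45)
    P=L[near&(b>r+70)&(b>g+40)&(L[...,0]<-40)]
    print(k,len(P),np.degrees(np.arctan(np.polyfit(P[:,1],P[:,0],1)[0])).round(2),np.percentile(P[:,1],[.5,99.5]).round(1),'roll',)
    # z of top edge by y
    for lo,hi in((-50,-30),(30,50)):
        q=P[(P[:,1]>lo)&(P[:,1]<hi)]; print(np.percentile(q[:,2],[3,97]).round(1))
    T=L[near&(L[...,2]>30)];print('floor z at y-/+',[np.median(T[(T[:,1]>a)&(T[:,1]<c),2]).round(2) for a,c in((-45,-25),(25,45))])
o=telemetry.observe();print(o['wrist_force'],o['time'])
```

```text
16 430 0.04 [-52.9  56.4] roll
[ 6.1 18.5]
[ 5.  18.8]
floor z at y-/+ [np.float64(36.89), np.float64(37.28)]
0 459 -0.08 [-52.8  55.7] roll
[21.1 33.6]
[21.2 34.8]
floor z at y-/+ [np.float64(36.8), np.float64(37.11)]
[-0.14439774 -0.04120987 -0.98479363] 29.0
```

```bash
python3 -c "
from h import *
print(order.close_job())"
```

```text
the job is handed in; nothing more can be done
None
```

The urchin box is back on its own stand, upside down with the lid underneath and shut. The gripper has let go and is well clear. I handed the job in at about 29 s of the 48 s allowed; no verdict was reported.

**How it was done:** The interface has no tilt command. I tilted the tool by pushing the arm against its reach limit, which trades tool angle for position. I pinched the lid and tray over the upper edge, lifted, and yawed 180° with the tool still tilted. A second push at the reach limit tilted it 70° the other way, which turned the box over. I then lowered it onto the rails, released it slowly and backed out up the slope.

**Last checks (images and wrist force):**
- **Yaw:** within about 0.1° of the stand, the same as before the move.
- **Sideways position:** within about 1 mm of where the box lay at the start.
- **Seating:** the face now on top is about 37 mm above the rails on both sides, for a 36 mm box. The lid's lower edge read about 4 mm above the rails; I took that as edge bias in the measurement.
- **Along the slope:** the box lies about 3–4 mm up-slope of centre. The stop ledge stops the deeper lid rim about 3 mm short of centre.
- **Force:** the wrist force readings were close to zero after backing out.
- **Starfish box:** I didn't touch it, and it looks unmoved in the pictures. I didn't measure it again.

**What didn't go to plan:**
- The grip force is fixed at about 60 N, above the 25–40 N you advised.
- The last joint reached the end of its range, so the flip was about 2° short in the gripper. The box settled flat on release.
- The lid rim brushed the stop ledge at about 5 N on the way down. I eased off and corrected it.

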